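Open the combination lock on the kit case and hold it up

TASK

The grey kit case is shut by a combination lock that lies on its back in a cradle on the lid, one leg of its shackle through the hasp staple. Leaving the lock in its cradle, first turn the dial clockwise all the way to its stop and let it rest there a moment, then turn it back counter-clockwise to the third click and let it rest there, pull the shackle fully out, and then take the lock off the case and present it: hold it still, shackle open and dial facing up, with the whole lock at least 12 cm above the case lid. Finish while still holding the lock in the gripper, and do not push the tools and other things lying about on the bench.

Things in the scene. Friction and masses are not known exactly. Their poses are not given: they have to be found in the camera images.
- case: Flat grey steel kit case, 160 (x) x 120 (y) x 50 mm high, fixed. Origin: centre of its underside; z up, -x is the front edge with the hasp. Lid top at z = 50 mm. Cradle on the lid: 2 mm rubber floor, lips 8 mm above the lid round the lock, 1.5 mm free on each side. A small green terminal block lies loose on the lid's rear and is of no concern.
- staple_top (a point): Middle of the top of the hasp staple, a bow of 5 mm steel bar standing on the lid at x = -68, y = 24 mm of the case's frame, 20 mm between its feet (along y), its top 29.5 mm above the lid. The lock's short shackle leg passes through it, so the lock cannot be lifted until the shackle is out.
- lock: Loose combination lock, 0.3 kg: aluminium body 64 x 64 x 28 mm thick, on its back. Origin: centre of its underside (52 mm above the bench at the start); z points up out of the dial side, -x to the shackle. It starts at x = -29 mm, y = 0 in the case's frame, same heading. Lift straight up by the dial or by its sides (free from 8 mm above the lid).
- dial (a joint): Dial angle in rad, 0 to 2.75, growing counter-clockwise seen from above. 0 is the clockwise stop. Clicks (spring notches, about 0.06 N m to turn out of one) stand every 0.3927 rad from 0; the third click is 1.178. It starts on click 1 or 2. The shackle slides out only while the dial is within about 0.15 rad of the third click.
- dial_top (a point): Centre of the dial's top face, 47 mm above the lock's underside. Dial: round black knob, 40 mm diameter, 18 mm high, on the centre of the lock's face. Raised white bar from centre to rim = pointer: on the third click it points straight to the shackle (lock -x), at the stop 67.5 degrees clockwise from there, at the long white mark; short marks stand at the other clicks.
- shackle (a joint): How far the shackle is drawn out of the lock, in m: 0 shut, 0.024 fully out. It slides along the lock's -x, rubs with about 2 N and stays where it is left. From about 0.016 its short leg is clear of the staple.
- shackle_bar (a point): Middle of the shackle's cross bar, on its axis. Shackle: 8 mm round steel U lying flat, bar along the lock's y, legs at lock y = -24 and +24 mm (40 mm free between). Shut: bar axis 46 mm ahead of the lock's body (lock x = -78 mm), 66 mm above the bench and 27 mm out beyond the case's front edge: free room under it, and 23 mm between bar and case.
- marker: White marker pen with blue cap, 130 x 12 mm, lying loose on the bench; origin at the centre of its underside. Leave alone.
- tape_roll: Roll of blue tape, 100 mm across, 19 mm high, lying loose on the bench; origin at the centre of its underside. Leave alone.
- solder_spool: Small spool, 59 x 72 x 41 mm, lying loose on the bench; origin at the centre of its underside. Leave alone.
- tip_case: Small blue-grey box, 70 x 90 x 29 mm, lying loose on the bench; origin at the centre of its underside. Leave alone.
- pliers: Small flush cutters with blue and black grips, 170 x 55 x 14 mm, lying loose on the bench; origin at the centre of its underside. Leave alone.
- screwdriver: Small screwdriver with red handle, 178 x 22 mm, lying loose on the bench; origin at the centre of its underside. Leave alone.
There are look-alikes about, which are no part of the job. Of the things that look like the lock, the smaller one is meant.

How it is judged:
On the way, in this order (a step that is already met when the one before it is completed fails the run):
1. the dial is turned clockwise to its stop, lock still shut (value of joint dial below 0.12 rad and value of joint shackle below 0.004 m), for 0.2 s.
2. the dial rests on the third click, lock still shut in its cradle (value of joint dial between 1.038 and 1.318 rad and value of joint shackle below 0.004 m and z of lock in the frame of case below 0.06 m), for 0.2 s.
3. the shackle is pulled fully out while the lock is in its cradle (value of joint shackle above 0.019 m and z of lock in the frame of case below 0.065 m), for 0.1 s.
At the end, for the whole second after the job is handed in: The lock is held in the fingers (at least 1 N), touching no case, its underside at least 118 mm above the case lid, shackle drawn out more than 16 mm, dial side up within 20 degrees, moving slower than 30 mm/s (z of each of lock, shackle_bar in the frame of case above 0.168 m and value of joint shackle above 0.016 m and angle between lock's own z axis and vertical below 0.35 rad and contact force between lock and the fingers above 1 N and contact force between lock and case below 0.1 N and linear speed of lock below 0.03 m/s); the arm keeps its last pose, push and grip.
It fails at once if a tool or other thing on the bench is pushed more than 30 mm (distance of any of marker, tape_roll, solder_spool, tip_case, pliers, screwdriver from where it was at the start of the episode above 0.03 m).
It also fails if it takes over 53 s, if anything falls off the work surface, if the arm or the gripper's body presses on something with over 40 N, if the wrist force passes 120 N, or if a joint passes its speed limit or range.

ROBOT

A 6-joint arm with a two-finger parallel gripper is mounted at the origin on the work surface; the furniture and walls round the work are solid. World frame = base frame: x ahead of the robot, y to its left, z up, the work surface at z = 0. Lengths are in m, angles in rad, forces in N, time in s.
With the tool pointing down it reaches from about 0.325 to 0.9 m from the base axis. Payload 6.1 kg.
Tool frame: the origin (TCP) lies at the very end of the fingers, on their centre line; the grasp point (between the pads) lies 19 mm behind it; z points along the fingers, y is the direction in which the jaws open and shut (so a half turn about z gives the same grasp; the last joint's range is limited). The gripper opens to 85 mm and grips with 20 to 120 N. Pads are 22 mm wide; open, the fingers measure 114 mm over their backs; the gripper's body (76 mm by 85 mm) begins 54 mm behind the grasp point. The pads swing forward as they close: fully open they stand 13 mm farther back than shut.
Start: joints at [-1.399, 0.22, 1.526, -0, 1.395, -0.126], TCP at [0.183, -0.597, 0.231] pointing down, gripper open.
Joint ranges: [-2.98, 2.98], [-0.91, 2.08], [0.09, 2.57], [-1.24, 4.39], [0.2, 2.65], [-2.68, 2.68]. Speed limits (rad/s): [2.57, 2.57, 3.01, 3.14, 3.14, 3.14].

INTERFACE

Orientations are given as a unit quaternion [w, x, y, z].
In Python, from station import manip gives the robot as it stands. The module is installed in compiled form; this text tells all that it offers.
- The arm moves only by the tool move_arm, never from a script. Its argument "deltas" is a list of rows, each a list of 7 numbers: the shift along the tool's x, y, z in cm, then the turn, a rotation vector about the tool's x, y, z in rad, then the closure, from -1 (fully open) to 1 (shut). A call has 1 to 10 rows; each row shifts and turns the commanded pose from where the row before left it, along the tool's axes as they then stand; what a row does not reach is not made up. A row lasts 1/10 s, in which the tool goes at most 50 mm and 8.59 degrees, less where a joint would pass 70% of its speed; a pose out of reach is approached as far as the arm can. A call is refused whole if a number of a shift passes 5 or a number of a turn 0.15, either way. A call with a gripper value outside its range is refused whole. The fingers move at their own pace and stop on an object; "grip_force" is the grip in N (left out, the last holds). Time passes only in rows, so rows that do not move let the fingers close. It gives the time, the measured TCP pose, the force and the opening at its end, in the units of the state.
- manip.state(): the state, without advancing time (a new reading comes with each control period).
- manip.read_camera(name): name is "scene" or "top" or "wrist"; returns a dict with "frame" (420x560x3 uint8, red, green, blue), "vertical_fov" (degrees; the focal length in pixels is half the picture's height over the tangent of half this angle, whatever the lens; pixels are square), "cx", "cy" (the principal point, pixels), "k1" (the pictures are not rectified: a ray, as slopes to the right and down, at radius r is drawn at 1 + k1 r^2 times it, then the intrinsics apply), "xyz" and "rotation" of the camera in the world. Camera axes: x right, y down, z forward; pixel columns grow to the right and rows downward; lengths in m; the calibration is good to about 2 mm. A picture is of the moment at which its call begins. There is no depth.
- manip.sign_off(): hands the job in, once; it reports no verdict.
The state is a dict: "time_s": time; "joint_positions": joint angles; "joint_velocities": joint speeds; "tau": joint torques, N m; "tcp_pos": TCP position; "tool_rot": TCP orientation; "ft_force": force on the tool from outside, world axes, zero at the start; "torque": the same for the moment, N m; "finger_gap": finger opening in m.
Only numpy, scipy, OpenCV 4.12 (cv2) and the standard library are available. Lean on these libraries where they do the work, as an engineer would, in place of code of your own. Each camera call takes 0.05 s, during which the arm holds its last target.

## Working session

There is one attempt and no reset: what is moved stays moved. The work goes in short steps, Python scripts to look and compute and a tool call to move; the robot and the scene stay as the last step left them, time stands still between calls to the robot, and variables do not carry over. Pictures are saved under pics/ and viewed, and the job is handed in when it is done.

Besides the shell and the picture viewer there is one more tool, called as name([rows], argument=value, ...), one row to a line, values as JSON. move_arm: Moves the arm, as the interface text tells. Its arguments: {"type":"object","properties":{"deltas":{"type":"array"},"grip_force":{"type":"number"}},"required":["deltas"]}

```bash
mkdir -p pics
python3 - <<'E'
from station import manip
import cv2
print(manip.state())
for n in ["scene","top","wrist"]:
    c=manip.read_camera(n); cv2.imwrite(f"pics/{n}0.png",cv2.cvtColor(c["frame"],cv2.COLOR_RGB2BGR))
    print(n,{k:v for k,v in c.items() if k!="frame"})
E
```

```text
{'time_s': 0.0, 'joint_positions': array([-1.39909085e+00,  2.21240673e-01,  1.52762732e+00, -2.50370063e-05,
        1.39469154e+00, -1.26102121e-01]), 'joint_velocities': array([-0.00043061,  0.00041033,  0.00081483,  0.00069262,  0.0016977 ,
       -0.00075456]), 'tau': array([-2.52996550e-03, -4.96913910e+01, -3.89393342e+01, -3.97428976e-04,
        1.13269215e-02,  8.70216752e-06]), 'tcp_pos': array([ 0.18327243, -0.59688525,  0.23018165]), 'tool_rot': array([-9.82904713e-04,  9.88933492e-01,  1.48356262e-01, -3.47416918e-05]), 'ft_force': array([ 0.47525688, -0.76639966, -0.23747731]), 'torque': array([-0.04707776,  0.01200732, -0.03753502]), 'finger_gap': 0.08531089396448192}
scene {'vertical_fov': 50.64959569026533, 'cx': 271.0960733078338, 'cy': 208.47322029436393, 'k1': -0.04647095285007409, 'xyz': array([-0.18297114, -0.47946266,  0.57094168]), 'rotation': array([-0.44126573,  0.75076478, -0.4242634 ,  0.24826876])}
top {'vertical_fov': 43.414102182682115, 'cx': 280.6580041092927, 'cy': 224.00066271102526, 'k1': -0.023634020323444287, 'xyz': array([ 0.29947831, -0.05909302,  1.29138772]), 'rotation': array([-0.06480031,  0.70572776, -0.70235649,  0.06666794])}
wrist {'vertical_fov': 68.55781578272797, 'cx': 280.305519559493, 'cy': 208.91488499194068, 'k1': 0.011114540990748767, 'xyz': array([ 0.26176694, -0.57213373,  0.3736413 ]), 'rotation': array([ 0.12897353,  0.79378833, -0.58640195, -0.09694672])}
```

View pics/scene0.png

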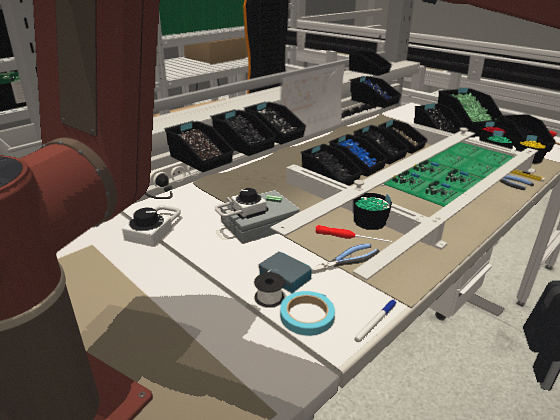

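View pics/top0.png

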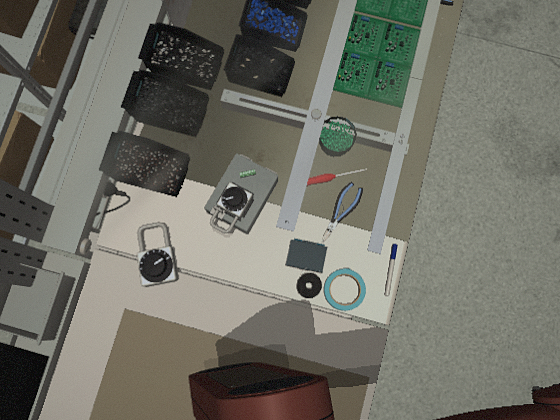

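View pics/wrist0.png

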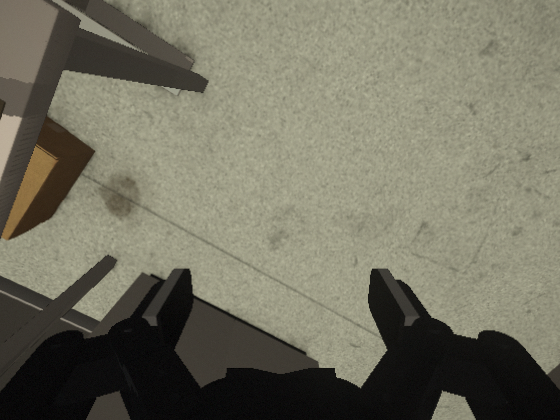

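The top view shows the case with its small lock at about (234,200), shackle toward (222,225). The bigger look-alike is at (156,262). The rail at (290,220) lies right of the case. Next I measure.

```bash
cat > h.py <<'E'
from station import manip
import cv2, numpy as np
from scipy.spatial.transform import Rotation as R
def rot(q): return R.from_quat([q[1],q[2],q[3],q[0]]).as_matrix()
class Cam:
    def __init__(s,n):
        c=manip.read_camera(n); s.im=cv2.cvtColor(c["frame"],cv2.COLOR_RGB2BGR)
        s.f=210/np.tan(np.radians(c["vertical_fov"])/2); s.cx,s.cy,s.k=c["cx"],c["cy"],c["k1"]
        s.K=np.array([[s.f,0,s.cx],[0,s.f,s.cy],[0,0,1]]); s.D=np.array([s.k,0,0,0,0.])
        s.p=np.array(c["xyz"]); s.R=rot(c["rotation"])
    def ray(s,u,v):
        q=cv2.undistortPoints(np.array([[[u,v]]],float),s.K,s.D)[0,0]
        return s.R@np.array([q[0],q[1],1])
    def at(s,u,v,z):
        d=s.ray(u,v); return s.p+d*(z-s.p[2])/d[2]
    def proj(s,P):
        P=np.atleast_2d(P).astype(float)
        return cv2.projectPoints(P,cv2.Rodrigues(s.R.T)[0],-s.R.T@s.p,s.K,s.D)[0][:,0]
def crop(im,x0,y0,x1,y1,k,fn):
    cv2.imwrite(fn,cv2.resize(im[y0:y1,x0:x1],None,fx=k,fy=k,interpolation=cv2.INTER_CUBIC))
E
python3 - <<'E'
from h import *
t=Cam("top"); crop(t.im,190,140,300,240,7,"pics/t1.png")
s=Cam("scene"); crop(s.im,200,170,320,250,6,"pics/s1.png")
for p in [(234,200),(222,225),(290,225)]: print(p,t.at(*p,0.05))
E
```

```text
(234, 200) [0.59174664 0.05110054 0.05      ]
(222, 225) [0.53018508 0.0785409  0.05      ]
(290, 225) [ 0.53101174 -0.08423024  0.05      ]
```

View pics/t1.png

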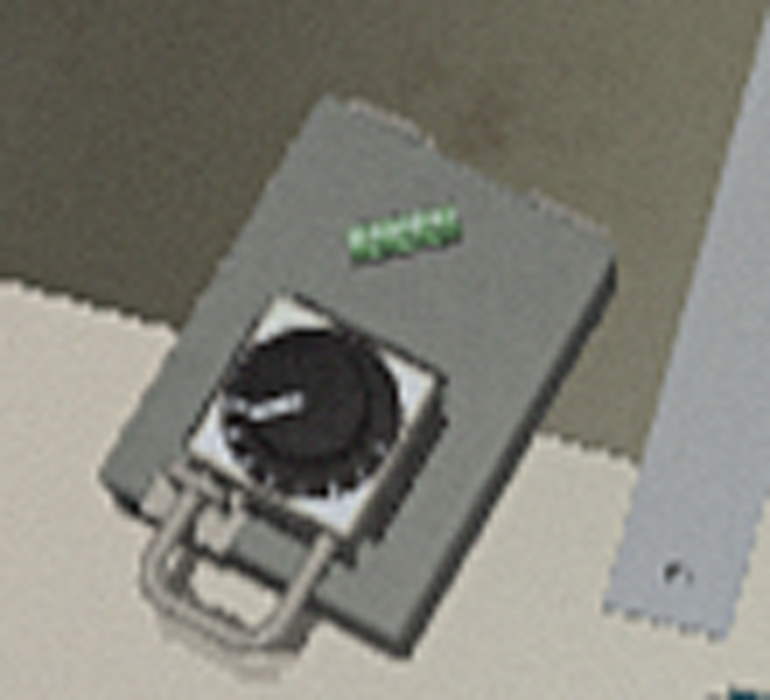

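View pics/s1.png

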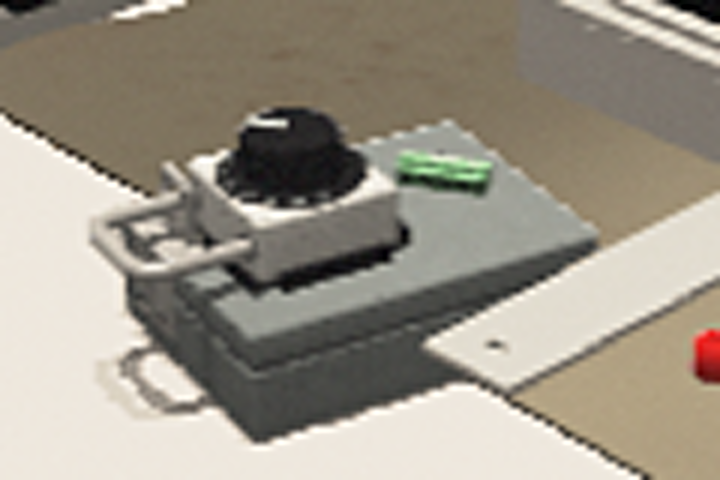

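```bash
cat > fit.py <<'E'
from h import *
from scipy.optimize import least_squares
t=Cam("top"); s=Cam("scene")
C=lambda x,y,z=.05:(x,y,z)
def up(x,y,ox,oy,k): return ((x+.5)/k-.5+ox,(y+.5)/k-.5+oy)
obsT=[((.08,.06,.05),up(330,97,190,140,7)),((.08,-.06,.05),up(613,255,190,140,7)),((-.08,-.06,.05),up(407,645,190,140,7)),((-.08,.06,.05),up(103,478,190,140,7)),((-.107,0,.066),up(205,630,190,140,7))]
obsS=[((.08,-.06,.05),up(597,240,200,170,6)),((-.08,-.06,.05),up(243,345,200,170,6)),((.08,.06,.05),up(445,122,200,170,6)),((-.08,-.06,0),up(262,440,200,170,6))]
def W(p,a):
    x,y,th=p[:3]; a=np.array(a); c,q=np.cos(th),np.sin(th)
    return np.c_[x+c*a[:,0]-q*a[:,1], y+q*a[:,0]+c*a[:,1], a[:,2]]
def run(sets,p0=(.6,.04,-.5)):
    f=lambda p:np.concatenate([(cam.proj(W(p,[o[0] for o in ob]))-np.array([o[1] for o in ob])).ravel() for cam,ob in sets])
    r=least_squares(f,p0,loss='soft_l1'); return r.x,f(r.x).reshape(-1,2).round(1).tolist()
if __name__=="__main__":
    for S in ([(t,obsT)],[(s,obsS)],[(t,obsT),(s,obsS)]): print(*run(S))
    p=run([(t,obsT),(s,obsS)])[0]
    L=[(-.029,0,.099),(-.107,0,.066),(-.068,.024,.0795),(-.061,-.032,.08),(.003,-.032,.08),(.003,.032,.08),(-.061,.032,.08)]
    print(W(p,L).round(4)); 
    for cam,b,k,n in((t,(190,140,300,240),7,"t2"),(s,(200,170,320,250),6,"s2")):
        im=cv2.resize(cam.im[b[1]:b[3],b[0]:b[2]],None,fx=k,fy=k,interpolation=cv2.INTER_CUBIC)
        for q in cam.proj(W(p,L)): cv2.circle(im,tuple(int(v) for v in ((q+.5-np.array(b[:2]))*k)),3,(0,0,255),-1)
        cv2.imwrite(f"pics/{n}.png",im)
E
python3 fit.py
```

```text
[ 0.61154467  0.0326577  -0.49484462] [[-0.2, -0.5], [2.2, -0.4], [-0.5, 0.6], [-0.5, 0.9], [0.2, -0.5]]
[ 0.60719358  0.03443321 -0.48866773] [[0.5, -0.8], [0.4, -0.3], [0.0, -0.3], [-2.0, 2.4]]
[ 0.61062584  0.03368904 -0.49202964] [[-0.8, -0.1], [1.7, -0.2], [-0.8, 1.0], [-0.9, 1.4], [-0.1, -0.0], [1.5, -1.2], [1.4, -0.9], [1.1, -0.7], [-1.0, 1.7]]
[[0.5851 0.0474 0.099 ]
 [0.5163 0.0842 0.066 ]
 [0.562  0.087  0.0795]
 [0.5417 0.0343 0.08  ]
 [0.5982 0.0041 0.08  ]
 [0.6284 0.0605 0.08  ]
 [0.572  0.0907 0.08  ]]
```

```bash
sleep 0
```

```text
(no output)
```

View pics/t2.png

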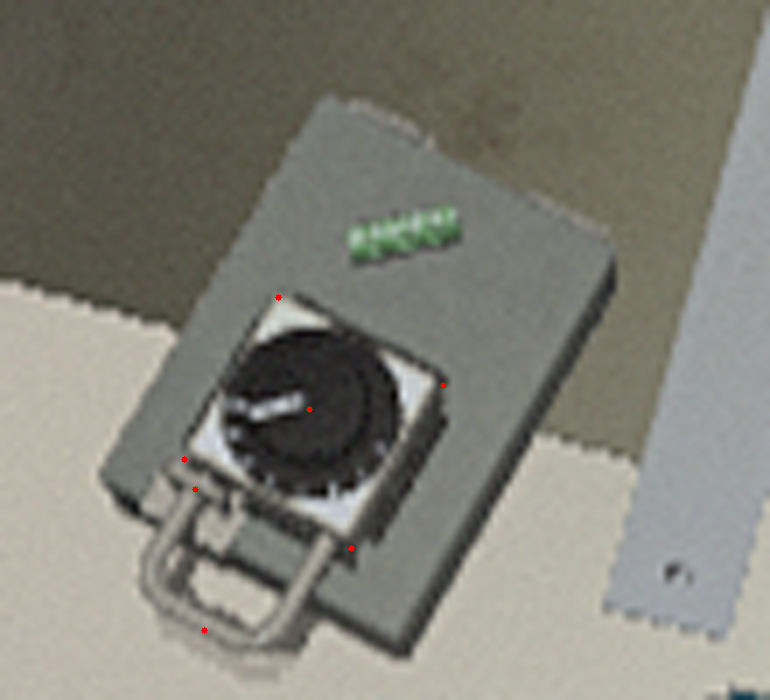

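View pics/s2.png

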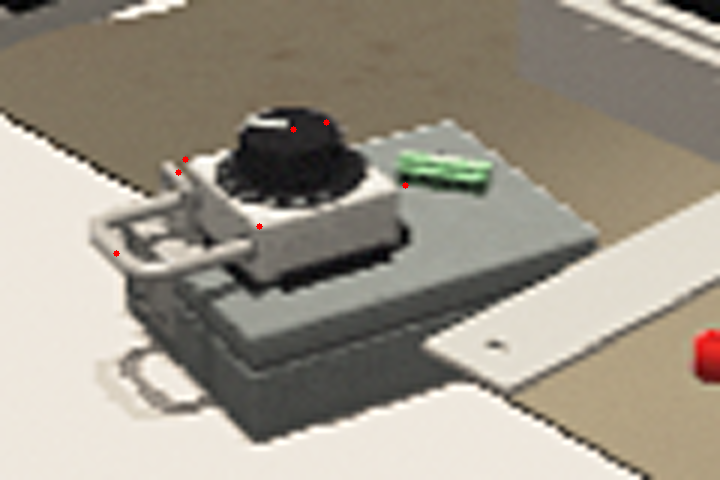

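The fitted points agree with both views to about 2–3 mm. The pointer is clockwise of the shackle direction by roughly 50°, so the dial is probably on click 1. I move over the lock to check with the wrist camera.

move_arm([
  [2.87,-2.49,0,0,0,0,-1],
  [2.87,-2.49,0,0,0,0,-1],
  [2.87,-2.49,0,0,0,0,-1],
  [2.87,-2.49,0,0,0,0,-1],
  [2.87,-2.49,0,0,0,0,-1],
  [2.87,-2.49,0,0,0,0,-1],
  [2.87,-2.49,0,0,0,0,-1],
  [2.87,-2.49,0,0,0,0,-1],
  [2.87,-2.49,0,0,0,0,-1],
  [2.87,-2.49,0,0,0,0,-1],
])

```text
time_s: 1.35
tcp_pos: [0.3853, -0.2739, 0.2316]
tool_rot: [0.0, 0.989, 0.148, 0.0]
ft_force: [0.7, -0.3, -0.8]
finger_gap: 0.0854
```

move_arm([
  [2.87,-2.49,0,0,0,0,-1],
  [2.87,-2.49,0,0,0,0,-1],
  [2.87,-2.49,0,0,0,0,-1],
  [2.87,-2.49,0,0,0,0,-1],
  [2.87,-2.49,0,0,0,0,-1],
  [2.87,-2.49,0,0,0,0,-1],
  [2.87,-2.49,0,0,0,0,-1],
  [2.87,-2.49,0,0,0,0,-1],
  [0,-2.49,0,0,0,0,-1],
  [0,0,0,0,0,0,-1],
])

```text
time_s: 2.35
tcp_pos: [0.5381, 0.0092, 0.231]
tool_rot: [-0.001, 0.989, 0.15, -0.0]
ft_force: [-0.2, -0.5, 0.0]
finger_gap: 0.0857
```

```bash
cat > look.py <<'E'
import sys
from fit import *
s_=manip.state()
print({k:np.round(s_[k],4).tolist() for k in ("time_s","tcp_pos","tool_rot","ft_force","torque","finger_gap")}, "q6",s_["joint_positions"][5].round(3))
w=Cam("wrist"); cv2.imwrite(f"pics/{sys.argv[1]}.png",w.im)
import pickle; pickle.dump(w,open(f"pics/{sys.argv[1]}.pkl","wb"))
E
python3 look.py w1
```

```text
{'time_s': 2.45, 'tcp_pos': [0.5383, 0.0066, 0.2313], 'tool_rot': [0.0002, 0.9888, 0.149, -0.0001], 'ft_force': [-1.3477, -0.4267, 0.1056], 'torque': [0.0059, -0.0181, 0.0066], 'finger_gap': 0.0854} q6 1.138
```

View pics/w1.png

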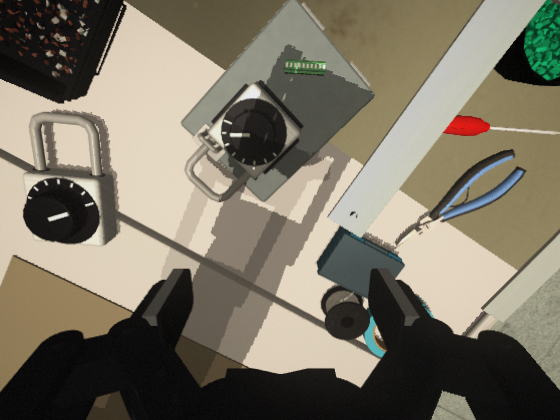

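Run:
```python
import cv2
from h import crop
crop(cv2.imread("pics/w1.png"),170,0,390,210,3.6,"pics/w1z.png")
```

```text
(no output)
```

View pics/w1z.png

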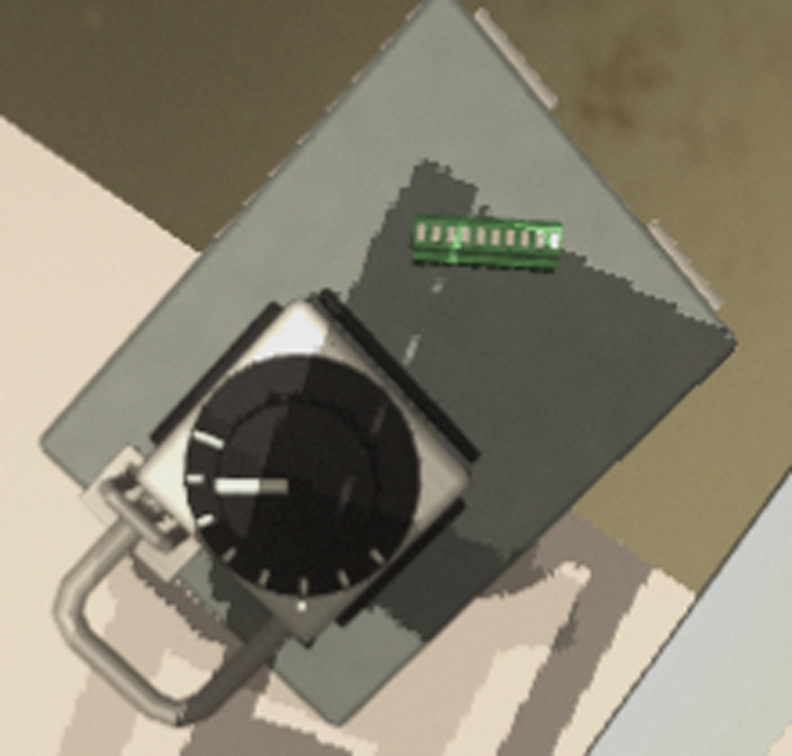

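```bash
cat > fit2.py <<'E'
from fit import *
import pickle
w=pickle.load(open("pics/w1.pkl","rb")) if False else None
E
cat > f3.py <<'E'
import sys; sys.argv=["x","w2"]
from look import *
u=lambda x,y: up(x,y,170,0,3.6)
ob=[((-.08,.06,.05),u(42,440)),((.08,-.06,.05),u(735,340)),((-.08,-.06,.05),u(337,723))]
lk=[((.003,-.032,.08),u(467,478)),((.003,.032,.08),u(302,300)),((-.061,.032,.08),u(140,470)),((-.061,-.032,.08),u(308,643)),((-.029,0,.081),u(303,474)),((-.029,0,.099),u(298,483))]
print(*run([(w,ob)])); print(*run([(w,lk)])); print(*run([(w,ob+lk)]))
print(*run([(w,ob+lk),(t,obsT)]))
p=run([(w,ob+lk)])[0]
print(W(p,[(-.029,0,.099),(-.107,0,.066)]))
E
python3 f3.py
```

```text
{'time_s': 2.6, 'tcp_pos': [0.5385, 0.0054, 0.2314], 'tool_rot': [0.0002, 0.989, 0.1477, 0.0001], 'ft_force': [-0.2687, -0.4442, -0.7163], 'torque': [0.0021, -0.0024, -0.0087], 'finger_gap': 0.0857} q6 1.138
[ 0.61325564  0.03345583 -0.49769183] [[-2.6, -0.2], [3.1, -0.4], [-0.1, 1.9]]
[ 0.61295027  0.03292352 -0.50485876] [[3.5, 0.0], [0.1, -4.1], [-3.1, 0.6], [-0.5, 1.0], [0.3, 0.4], [0.0, -0.4]]
[ 0.61311848  0.03309071 -0.49958344] [[-2.3, -0.1], [3.4, 0.1], [0.1, 2.0], [3.5, -0.3], [-0.2, -4.3], [-3.1, 0.7], [-0.2, 0.9], [0.3, 0.3], [0.0, -0.5]]
[ 0.61299994  0.03307625 -0.49873488] [[-2.3, 0.1], [3.4, 0.1], [0.1, 2.1], [3.5, -0.2], [-0.2, -4.1], [-3.1, 0.9], [-0.2, 1.0], [0.3, 0.5], [0.0, -0.4], [-0.2, -1.1], [2.1, -0.9], [-0.8, 0.1], [-0.7, 0.2], [-0.1, -1.2]]
[[0.5876628  0.04698345 0.099     ]
 [0.51919579 0.08435012 0.066     ]]
```

move_arm([
  [1.97,-0.85,1,0,0,0,-1],
  [1.97,-0.85,2,0,0,0,-1],
  [1.98,-0.84,3,0,0,0,-1],
  [0,0,3,0,0,0,-1],
  [0,0,2,0,0,0,-0.6],
  [0,0,0,0,0,0,-0.4],
  [0,0,0,0,0,0,-0.4],
  [0,0,0,0,0,0,-0.4],
])

```text
time_s: 3.45
tcp_pos: [0.5888, 0.0474, 0.1232]
tool_rot: [0.0, 0.989, 0.148, 0.001]
ft_force: [-0.3, 0.2, 0.3]
finger_gap: 0.06
```

```bash
python3 look.py w3
python3 - <<'E'
from h import *
s=Cam("scene"); crop(s.im,180,130,320,250,5.5,"pics/s3.png")
E
```

```text
{'time_s': 3.55, 'tcp_pos': [0.5889, 0.0476, 0.1233], 'tool_rot': [0.0003, 0.989, 0.1481, 0.0016], 'ft_force': [-0.1087, 0.1629, 0.351], 'torque': [0.0088, 0.0233, -0.0479], 'finger_gap': 0.0596} q6 1.221
```

View pics/w3.png

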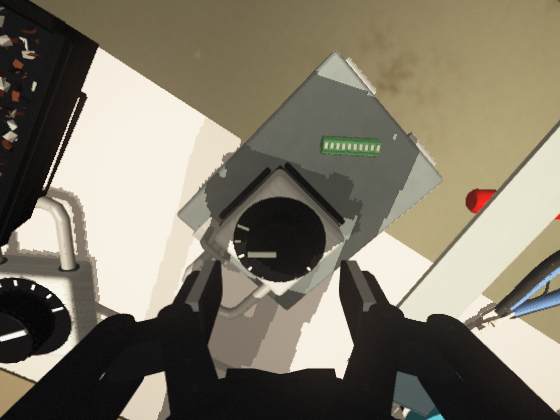

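View pics/s3.png

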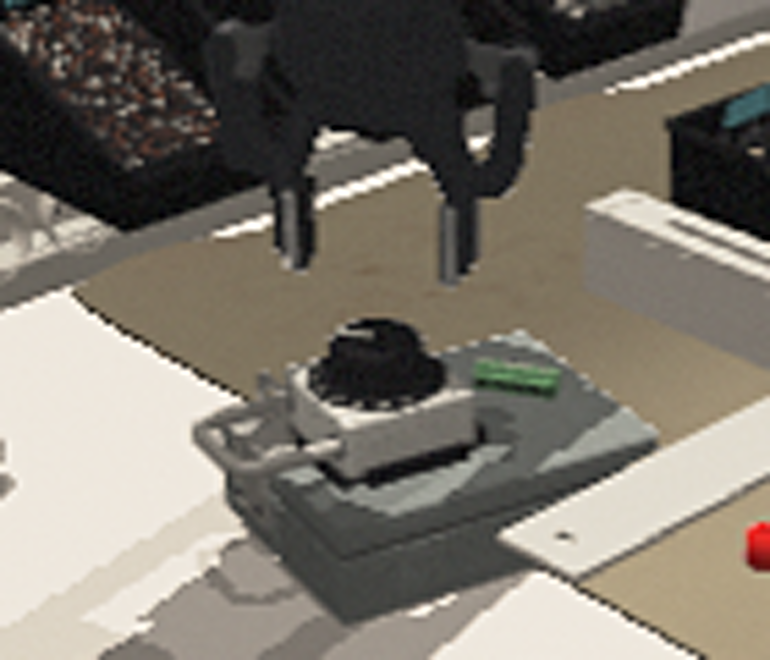

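move_arm([
  [-0.12,0,1,0,0,0,-0.4],
  [0,0,1,0,0,0,-0.4],
  [0,0,1,0,0,0,-0.4],
  [0,0,0.7,0,0,0,-0.4],
  [0,0,0.3,0,0,0,-0.4],
  [0,0,0,0,0,0,0.3],
  [0,0,0,0,0,0,0.6],
  [0,0,0,0,0,0,1],
  [0,0,0,0,0,0,1],
  [0,0,0,0,0,0,1],
], grip_force=45)

```text
time_s: 4.65
tcp_pos: [0.5865, 0.0477, 0.0814]
tool_rot: [0.0, 0.989, 0.148, 0.0]
ft_force: [1.1, -0.4, -1.8]
finger_gap: 0.0385
```

```bash
python3 look.py w4
python3 - <<'E'
from h import *
s=Cam("scene"); crop(s.im,180,130,320,250,5.5,"pics/s4.png")
E
```

```text
{'time_s': 4.75, 'tcp_pos': [0.5865, 0.0477, 0.0814], 'tool_rot': [0.0, 0.9889, 0.1483, 0.0001], 'ft_force': [0.4931, 0.4664, -2.3049], 'torque': [-0.0002, -0.0907, 0.0305], 'finger_gap': 0.0385} q6 1.22
```

View pics/w4.png

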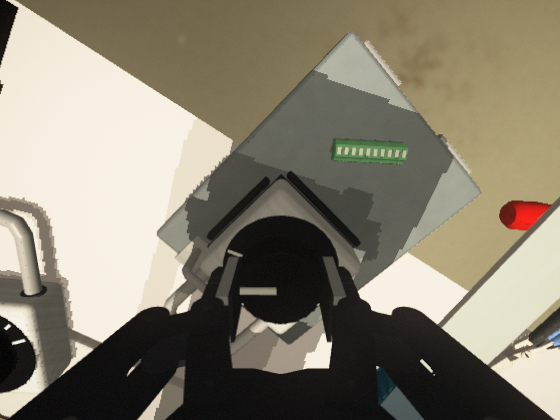

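View pics/s4.png

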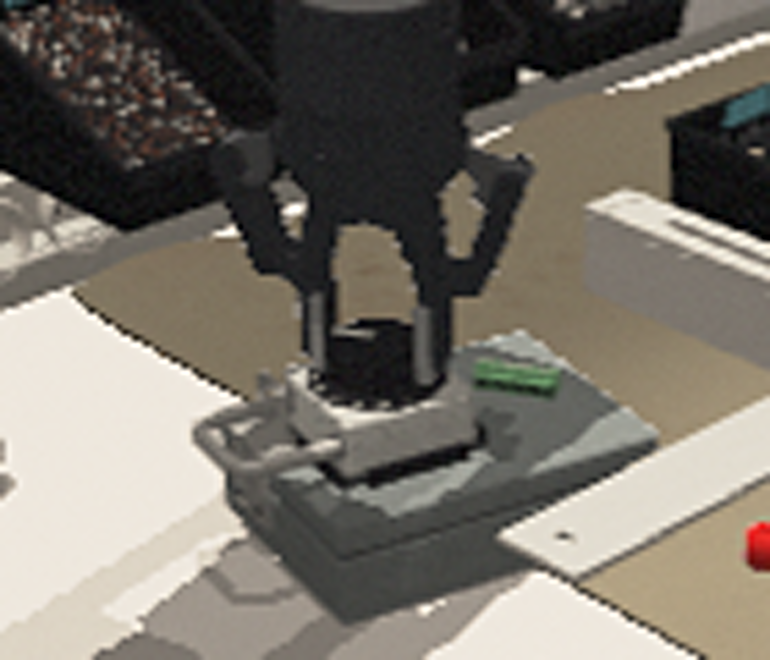

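The jaws hold the dial (gap 38.5 mm). Turning clockwise from above is + about tool z.

move_arm([
  [0,0,0,0,0,0.1,1],
  [0,0,0,0,0,0.1,1],
  [0,0,0,0,0,0.1,1],
  [0,0,0,0,0,0.09,1],
  [0,0,0,0,0,0.05,1],
  [0,0,0,0,0,0,1],
  [0,0,0,0,0,0,1],
  [0,0,0,0,0,0,1],
  [0,0,0,0,0,0,1],
])

```text
time_s: 5.75
tcp_pos: [0.5863, 0.0477, 0.0813]
tool_rot: [-0.0, 0.997, -0.071, -0.0]
ft_force: [0.4, 1.1, -0.7]
finger_gap: 0.0386
```

```bash
python3 look.py w5
python3 - <<'E'
import cv2
from h import crop
crop(cv2.imread("pics/w5.png"),180,150,380,350,3,"pics/w5z.png")
E
```

```text
{'time_s': 5.85, 'tcp_pos': [0.5864, 0.0477, 0.0813], 'tool_rot': [-0.0, 0.9975, -0.0708, -0.0], 'ft_force': [-1.4138, 0.1331, -0.8826], 'torque': [-0.001, 0.1502, 0.0346], 'finger_gap': 0.0385} q6 1.66
```

View pics/w5z.png

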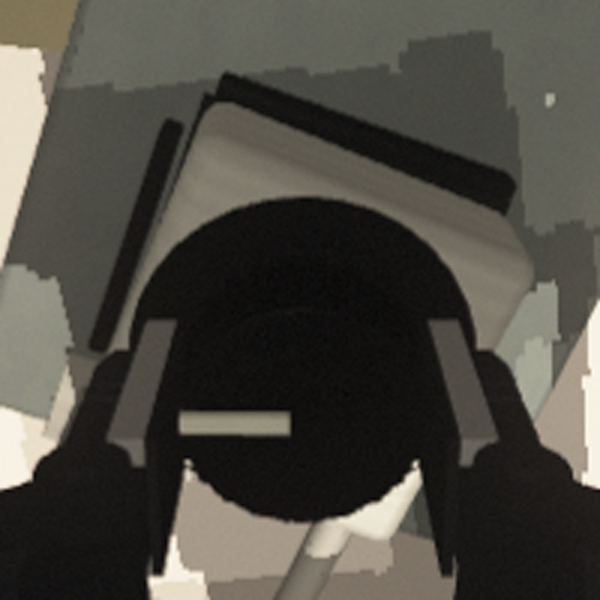

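move_arm([
  [0,0,0,0,0,0.04,1],
  [0,0,0,0,0,0,1],
  [0,0,0,0,0,0,1],
  [0,0,0,0,0,0,1],
])

```text
time_s: 6.3
tcp_pos: [0.5861, 0.0478, 0.0813]
tool_rot: [0.0, 0.996, -0.09, -0.0]
ft_force: [-3.2, 0.3, -0.0]
finger_gap: 0.0383
```

```bash
python3 look.py w6
python3 - <<'E'
import cv2
from h import crop
crop(cv2.imread("pics/w6.png"),180,150,380,350,3,"pics/w6z.png")
E
```

```text
{'time_s': 6.4, 'tcp_pos': [0.5861, 0.0478, 0.0813], 'tool_rot': [0.0, 0.9959, -0.0906, -0.0003], 'ft_force': [-4.1114, 0.957, 0.9073], 'torque': [0.1552, 0.6197, 0.6782], 'finger_gap': 0.0383} q6 1.699
```

View pics/w6z.png

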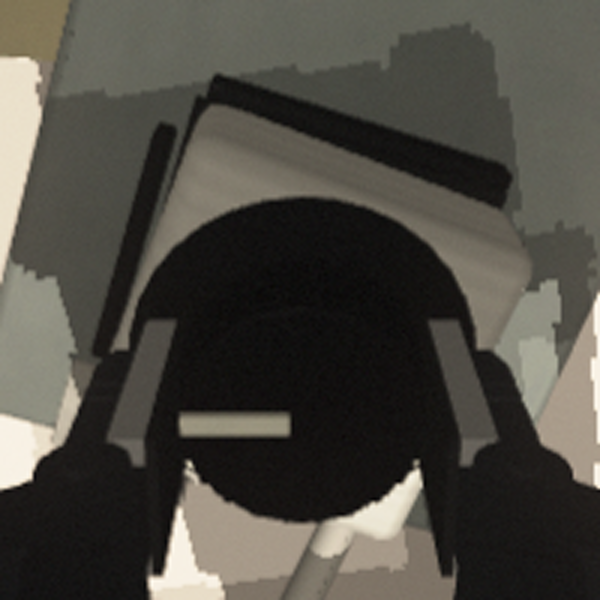

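The stop is reached: moment 0.68 N m, no slip, pointer unchanged between the jaws. The lock has twisted slightly in the cradle clearance. Now back counter-clockwise to click 3.

move_arm([
  [0,0,0,0,0,-0.1,1],
  [0,0,0,0,0,-0.14,1],
  [0,0,0,0,0,-0.14,1],
  [0,0,0,0,0,-0.14,1],
  [0,0,0,0,0,-0.14,1],
  [0,0,0,0,0,-0.14,1],
  [0,0,0,0,0,-0.14,1],
  [0,0,0,0,0,-0.14,1],
  [0,0,0,0,0,-0.14,1],
  [0,0,0,0,0,-0.07,1],
])

```text
time_s: 7.45
tcp_pos: [0.5869, 0.0475, 0.0813]
tool_rot: [0.0, 0.85, 0.528, 0.001]
ft_force: [-0.7, 0.8, -1.8]
finger_gap: 0.0385
```

move_arm([
  [0,0,0,0,0,0,1],
  [0,0,0,0,0,0,1],
  [0,0,0,0,0,0,1],
])

```text
time_s: 7.75
tcp_pos: [0.5868, 0.0475, 0.0814]
tool_rot: [0.0, 0.851, 0.525, 0.0]
ft_force: [0.4, 0.1, -1.7]
finger_gap: 0.0382
```

```bash
python3 look.py w7
```

```text
{'time_s': 7.85, 'tcp_pos': [0.5867, 0.0475, 0.0813], 'tool_rot': [0.0002, 0.8508, 0.5255, 0.0003], 'ft_force': [0.1213, -0.4238, -1.4874], 'torque': [-0.0863, -0.0742, -0.0345], 'finger_gap': 0.0384} q6 0.411
```

View pics/w7.png

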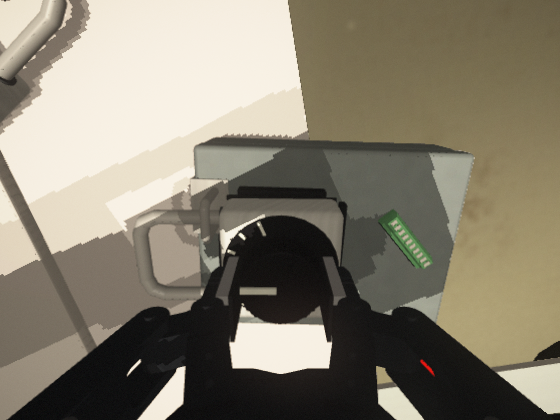

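move_arm([
  [0,0,0,0,0,0,-0.2],
  [0,0,0,0,0,0,-0.4],
  [0,0,0,0,0,0,-0.4],
  [0,0,0,0,0,0,-0.4],
  [0,0,-1,0,0,0,-0.4],
  [0,0,-2,0,0,0,-0.4],
  [0,0,-3,0,0,0,-0.4],
  [0,0,0,0,0,0,-0.4],
  [0,0,0,0,0,0,-0.4],
])

```text
time_s: 8.8
tcp_pos: [0.5873, 0.0477, 0.1429]
tool_rot: [0.001, 0.85, 0.526, 0.001]
ft_force: [0.3, 0.2, -0.1]
finger_gap: 0.0595
```

```bash
python3 look.py w8
python3 - <<'E'
import cv2
from h import crop
crop(cv2.imread("pics/w8.png"),130,110,390,310,3,"pics/w8z.png")
E
```

```text
{'time_s': 8.9, 'tcp_pos': [0.5858, 0.0477, 0.1407], 'tool_rot': [-0.0003, 0.8505, 0.526, -0.0005], 'ft_force': [0.4174, 0.0609, -0.1211], 'torque': [0.0063, -0.0111, -0.0142], 'finger_gap': 0.0599} q6 0.41
```

View pics/w8z.png

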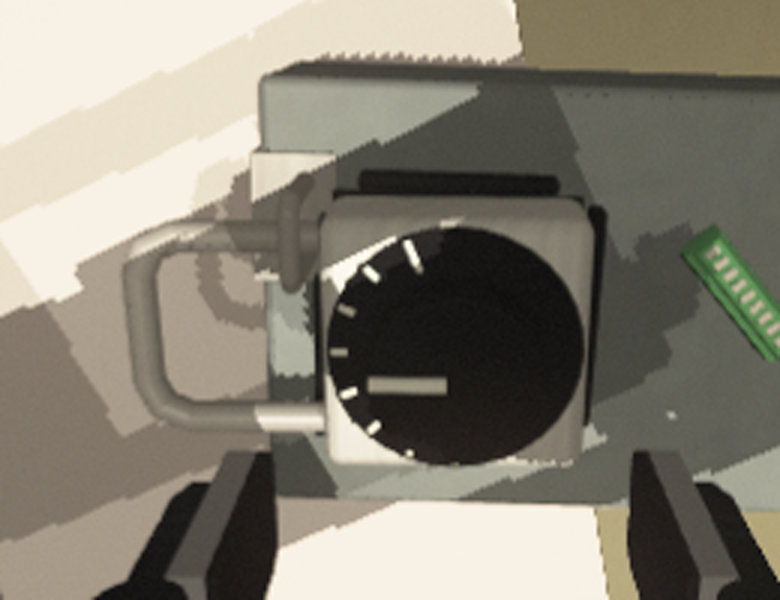

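Pointer lies parallel to the lock's sides, straight to the shackle (third mark); click 3. Now measure the bar.

```bash
cat > f4.py <<'E'
from fit import *
import pickle
w=pickle.load(open("pics/w8.pkl","rb"))
u=lambda x,y: up(x,y,130,110,3)
for n,z,p in [("bar",.066,(143,325)),("legL",.066,(240,238)),("legR",.066,(240,417)),("knobmarkplate c",.081,(456,346)),("ptr0",.099,(446,386)),("ptr1",.099,(368,384)),("body bl",.08,(328,465)),("br",.08,(583,463)),("lid fl",.05,(262,78))]:
    print(n,w.at(*u(*p),z).round(4))
S=manip.state(); q=S["tool_rot"]; M=rot(q); T=S["tcp_pos"]
b=w.at(*u(143,325),.066); print("bar in tool cm",((b-T)@M*100).round(2))
print("phi",np.arctan2(M[1,0],M[0,0]))
E
python3 f4.py
```

```text
bar [0.517  0.0848 0.066 ]
legL [0.5503 0.0934 0.066 ]
legR [0.5257 0.052  0.066 ]
knobmarkplate c [0.5874 0.05   0.081 ]
ptr0 [0.5844 0.049  0.099 ]
ptr1 [0.5694 0.057  0.099 ]
body bl [0.5447 0.0355 0.08  ]
br [0.6015 0.0078 0.08  ]
lid fl [0.5708 0.1241 0.05  ]
bar in tool cm [ 0.26 -7.78  7.43]
phi 1.107767369839994
```

move_arm([
  [0,0,0,0,0,0.03,-0.4],
  [0,-1.9,0,0,0,0,-0.2],
  [0,-1.9,0,0,0,0,0.2],
  [0,-2,0,0,0,0,0.6],
  [0,-1.9,0,0,0,0,0.6],
  [0,0,1,0,0,0,0.6],
  [0,0,1.5,0,0,0,0.6],
  [0,0,1.5,0,0,0,0.6],
  [0,0,0,0,0,0,0.6],
  [0,0,0,0,0,0,0.6],
])

```text
time_s: 10.05
tcp_pos: [0.5182, 0.0837, 0.1]
tool_rot: [-0.001, 0.858, 0.513, -0.001]
ft_force: [0.7, 0.7, -0.6]
finger_gap: 0.017
```

```bash
python3 look.py w9
python3 - <<'E'
from h import *
s=Cam("scene"); crop(s.im,180,130,320,250,5.5,"pics/s9.png")
E
```

```text
{'time_s': 10.15, 'tcp_pos': [0.5192, 0.0839, 0.1014], 'tool_rot': [0.0001, 0.8584, 0.513, 0.0001], 'ft_force': [-0.0907, -0.2668, 0.0696], 'torque': [0.0494, -0.0063, 0.0188], 'finger_gap': 0.0173} q6 0.504
```

View pics/w9.png

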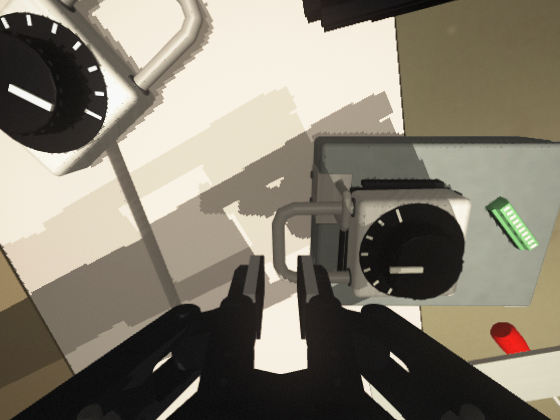

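View pics/s9.png

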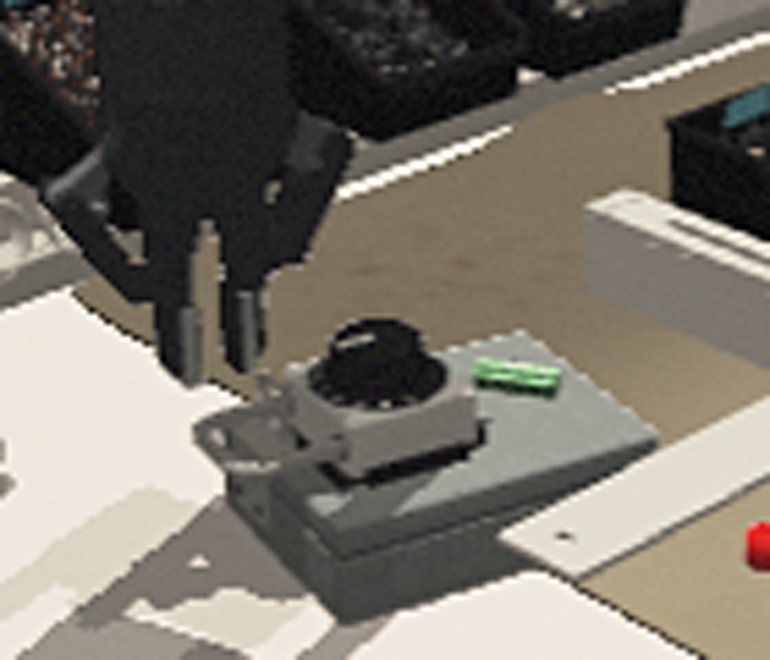

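The bar (column ~280) is midway between the finger tips (264 and 299). Descend, close, and pull.

move_arm([
  [0,0,1,0,0,0,0.6],
  [0,0,1,0,0,0,0.6],
  [0,0,1,0,0,0,0.6],
  [0,0,1,0,0,0,0.6],
  [0,0,0.5,0,0,0,0.6],
  [0,0,0,0,0,0,0.6],
  [0,0,0,0,0,0,1],
  [0,0,0,0,0,0,1],
  [0,0,0,0,0,0,1],
  [0,0,0,0,0,0,1],
], grip_force=40)

```text
time_s: 11.25
tcp_pos: [0.5187, 0.0843, 0.0565]
tool_rot: [-0.0, 0.858, 0.513, 0.0]
ft_force: [-0.5, 2.2, -1.2]
finger_gap: 0.0062
```

```bash
python3 look.py w10
```

```text
{'time_s': 11.35, 'tcp_pos': [0.5187, 0.0843, 0.0565], 'tool_rot': [-0.0, 0.8582, 0.5132, 0.0002], 'ft_force': [0.1693, 1.5593, 0.0341], 'torque': [0.3603, 0.1155, 0.1565], 'finger_gap': 0.0064} q6 0.504
```

View pics/w10.png

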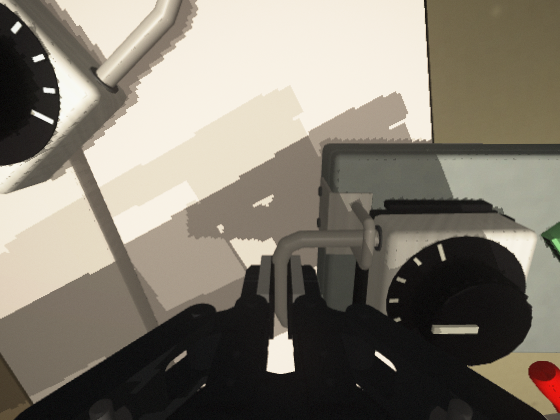

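move_arm([
  [0,-0.25,0,0,0,0,1],
  [0,-0.3,0,0,0,0,1],
  [0,-0.3,0,0,0,0,1],
  [0,-0.3,0,0,0,0,1],
  [0,-0.3,0,0,0,0,1],
  [0,-0.3,0,0,0,0,1],
  [0,-0.3,0,0,0,0,1],
  [0,-0.25,0,0,0,0,1],
  [0,0,0,0,0,0,1],
  [0,0,0,0,0,0,1],
])

```text
time_s: 12.4
tcp_pos: [0.4978, 0.0953, 0.0561]
tool_rot: [-0.0, 0.858, 0.513, -0.0]
ft_force: [0.3, 0.0, -1.1]
finger_gap: 0.0063
```

```bash
python3 look.py w11
python3 - <<'E'
from h import *
s=Cam("scene"); crop(s.im,180,130,320,250,5.5,"pics/s11.png")
E
```

```text
{'time_s': 12.5, 'tcp_pos': [0.4978, 0.0952, 0.056], 'tool_rot': [-0.0005, 0.8583, 0.5132, -0.0004], 'ft_force': [-1.12, 1.8321, -0.914], 'torque': [0.1815, 0.0756, 0.0575], 'finger_gap': 0.0058} q6 0.526
```

View pics/w11.png

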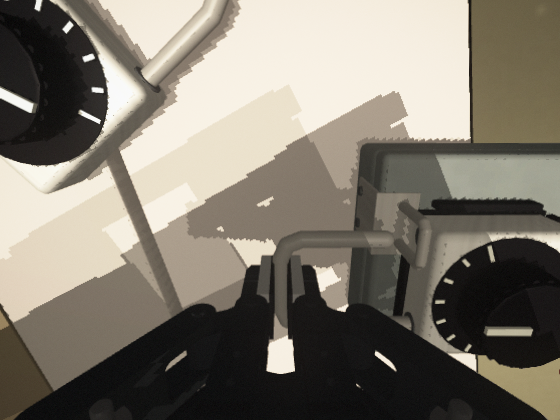

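View pics/s11.png

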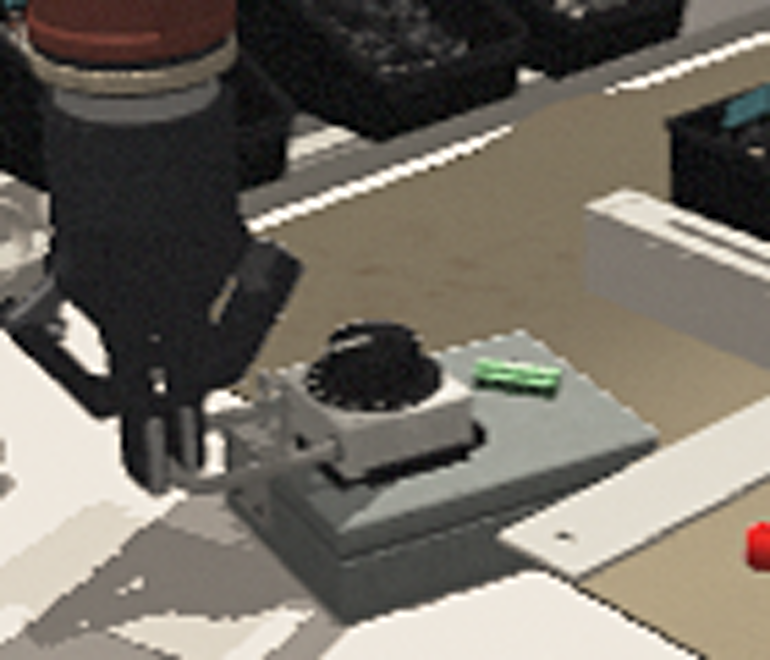

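move_arm([
  [0,-0.1,0,0,0,0,1],
  [0,-0.1,0,0,0,0,1],
  [0,0,0,0,0,0,1],
  [0,0,0,0,0,0,1],
])

```text
time_s: 13.0
tcp_pos: [0.4968, 0.0958, 0.0564]
tool_rot: [0.0, 0.858, 0.513, 0.0]
ft_force: [1.9, -1.1, -1.0]
finger_gap: 0.0062
```

```bash
python3 look.py w12
```

```text
{'time_s': 13.1, 'tcp_pos': [0.4968, 0.0958, 0.0564], 'tool_rot': [0.0001, 0.8583, 0.5131, 0.0002], 'ft_force': [1.585, -1.0079, -1.7435], 'torque': [-0.1422, -0.365, -0.0082], 'finger_gap': 0.0063} q6 0.528
```

move_arm([
  [0,-0.1,0,0,0,0,1],
  [0,-0.1,0,0,0,0,1],
  [0,0,0,0,0,0,1],
  [0,0,0,0,0,0,1],
])

```text
time_s: 13.55
tcp_pos: [0.4947, 0.097, 0.0563]
tool_rot: [-0.0, 0.858, 0.513, -0.0]
ft_force: [1.8, -0.7, 0.3]
finger_gap: 0.0061
```

```bash
python3 look.py w13
python3 - <<'E'
import cv2
from h import crop
crop(cv2.imread("pics/w13.png"),230,130,560,390,2.3,"pics/w13z.png")
E
```

```text
{'time_s': 13.65, 'tcp_pos': [0.4947, 0.097, 0.0563], 'tool_rot': [-0.0001, 0.8583, 0.5132, -0.0001], 'ft_force': [1.0414, 0.0983, 1.1822], 'torque': [-0.1264, -0.2048, 0.0001], 'finger_gap': 0.0059} q6 0.53
```

View pics/w13z.png

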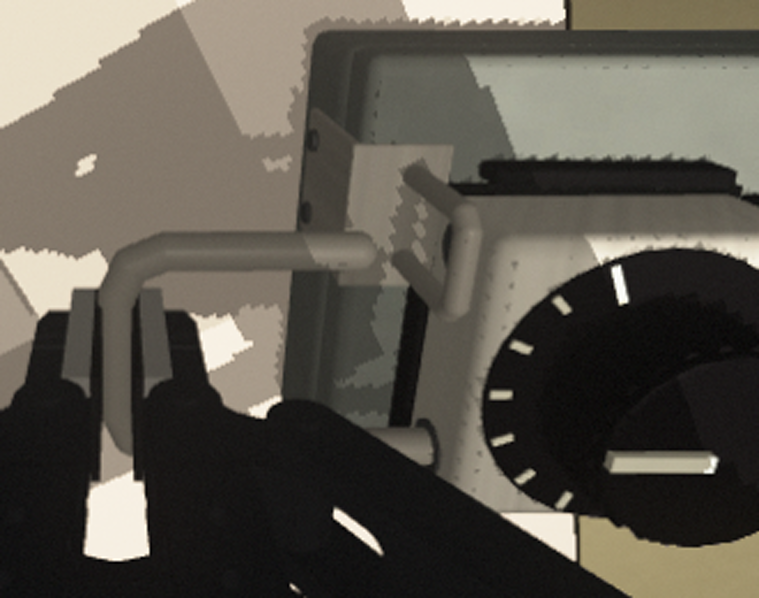

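The short leg's end is now well clear of the staple, with 27 mm travelled. Release, rise, go over the lock, turn 90°.

move_arm([
  [0,0,0,0,0,0,0.6],
  [0,0,0,0,0,0,0.55],
  [0,0,0,0,0,0,0.55],
  [0,0,-1,0,0,0,0.55],
  [0,0,-2,0,0,0,0.55],
  [0,0,-3,0,0,0,0.5],
  [0,0,-3,0,0,0,0],
  [0,1,-2,0,0,0,-0.5],
  [0,2.5,0,0,0,0,-1],
  [0,3,0,0,0,0,-1],
])

```text
time_s: 14.7
tcp_pos: [0.5532, 0.0663, 0.1687]
tool_rot: [0.001, 0.858, 0.514, 0.001]
ft_force: [0.1, 0.2, -0.9]
finger_gap: 0.0782
```

move_arm([
  [0,3,0,0,0,0.07,-1],
  [0.07,1,0,0,0,0.143,-1],
  [0,0,0,0,0,0.143,-1],
  [0,0,0,0,0,0.143,-1],
  [0,0,0,0,0,0.143,-1],
  [0,0,0,0,0,0.143,-1],
  [0,0,0,0,0,0.143,-1],
  [0,0,0,0,0,0.143,-1],
  [0,0,0,0,0,0.143,-1],
  [0,0,0,0,0,0.143,-1],
])

```text
time_s: 15.7
tcp_pos: [0.5873, 0.0472, 0.1671]
tool_rot: [-0.0, 0.99, -0.142, 0.0]
ft_force: [-0.1, -0.9, -0.5]
finger_gap: 0.0858
```

move_arm([
  [0,0,0,0,0,0.143,-1],
  [0,0,0,0,0,0.072,-1],
  [0,0,0,0,0,0,-1],
  [0,0,0,0,0,0,-1],
])

```text
time_s: 16.1
tcp_pos: [0.5874, 0.0472, 0.1668]
tool_rot: [-0.0, 0.97, -0.244, 0.0]
ft_force: [1.1, 0.0, -0.6]
finger_gap: 0.0851
```

```bash
python3 look.py w14
```

```text
{'time_s': 16.2, 'tcp_pos': [0.5873, 0.0472, 0.1666], 'tool_rot': [-0.0, 0.9698, -0.2438, 0.0001], 'ft_force': [0.7749, -0.1826, 0.5201], 'torque': [0.014, -0.0145, -0.0444], 'finger_gap': 0.0857} q6 2.01
```

View pics/w14.png

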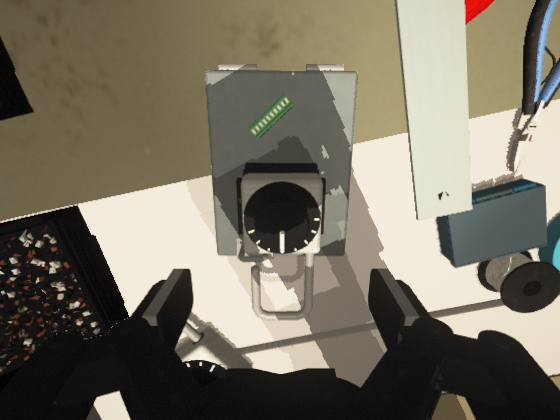

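Run:
```python
from fit import *
import pickle
w=pickle.load(open("pics/w14.pkl","rb"))
b=w.at(280.5,312,.066);c=w.at(283,216,.081); print(b,c,np.linalg.norm((b-c)[:2]))
print(w.at(241,190,.08),w.at(323,190,.08))
```

```text
[0.49715054 0.09662407 0.066     ] [0.58557243 0.04694753 0.081     ] 0.10142085429984204
[0.61938772 0.06562826 0.08      ] [0.58948304 0.00989222 0.08      ]
```

move_arm([
  [0,0,2,0,0,0,-1],
  [0,0,2,0,0,0,-1],
  [0,0,2,0,0,0,-1],
  [0,0,1.5,0,0,0,-1],
  [0,0,1.5,0,0,0,-1],
  [0,0,1,0,0,0,-1],
  [0,0,0.4,0,0,0,-1],
  [0,0,0,0,0,0,-1],
  [0,0,0,0,0,0,-1],
])

```text
time_s: 17.25
tcp_pos: [0.588, 0.0472, 0.063]
tool_rot: [-0.0, 0.97, -0.245, 0.001]
ft_force: [0.4, 0.1, 0.6]
finger_gap: 0.0854
```

```bash
python3 look.py w15
python3 - <<'E'
from h import *
s=Cam("scene"); crop(s.im,180,130,320,250,5.5,"pics/s15.png")
E
```

```text
{'time_s': 17.35, 'tcp_pos': [0.5881, 0.0472, 0.0633], 'tool_rot': [-0.0002, 0.9696, -0.2446, 0.0008], 'ft_force': [-0.4721, -0.3499, 0.0313], 'torque': [-0.0224, 0.0137, -0.0542], 'finger_gap': 0.0854} q6 2.011
```

View pics/s15.png

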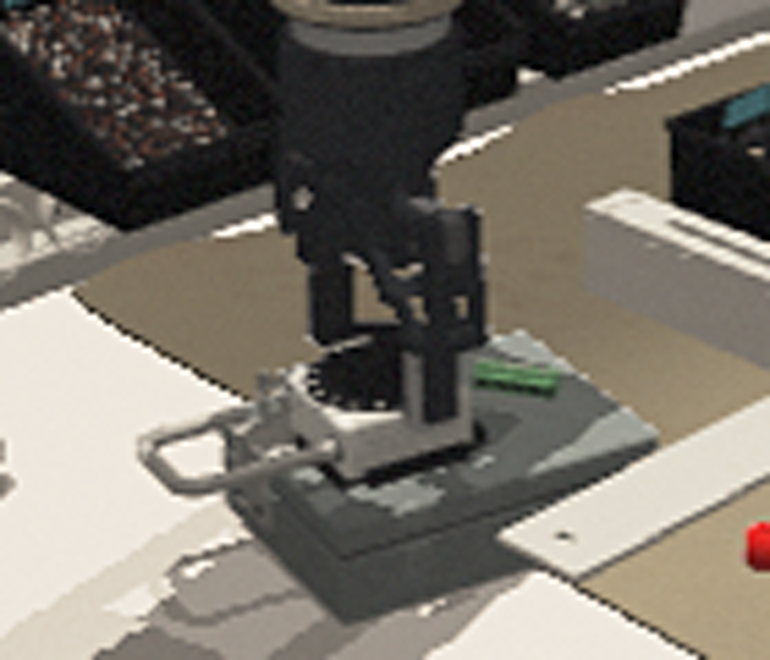

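View pics/w15.png

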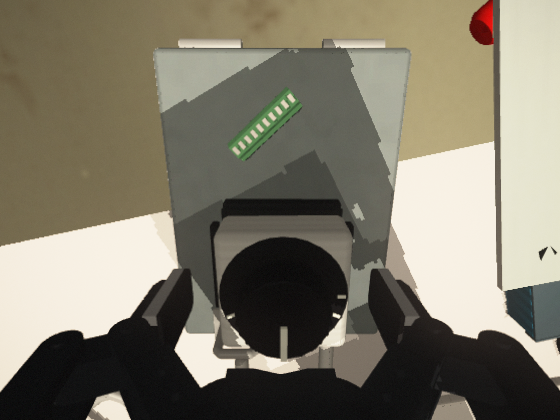

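move_arm([
  [-0.1,0,0.4,0,0,0,-1],
  [0,0,0.3,0,0,0,-1],
  [0,0,0,0,0,0,-0.8],
  [0,0,0,0,0,0,0],
  [0,0,0,0,0,0,1],
  [0,0,0,0,0,0,1],
  [0,0,0,0,0,0,1],
  [0,0,0,0,0,0,1],
], grip_force=60)

```text
time_s: 18.25
tcp_pos: [0.5867, 0.0476, 0.0555]
tool_rot: [-0.0, 0.97, -0.245, 0.0]
ft_force: [0.4, -0.7, 2.0]
finger_gap: 0.063
```

```bash
python3 look.py w16
python3 - <<'E'
from h import *
s=Cam("scene"); crop(s.im,180,130,320,250,5.5,"pics/s16.png")
E
```

```text
{'time_s': 18.35, 'tcp_pos': [0.5867, 0.0476, 0.0555], 'tool_rot': [-0.0, 0.9696, -0.2446, 0.0002], 'ft_force': [1.0037, -0.5618, 0.5714], 'torque': [-0.0839, -0.0447, 0.0077], 'finger_gap': 0.0625} q6 2.012
```

View pics/s16.png

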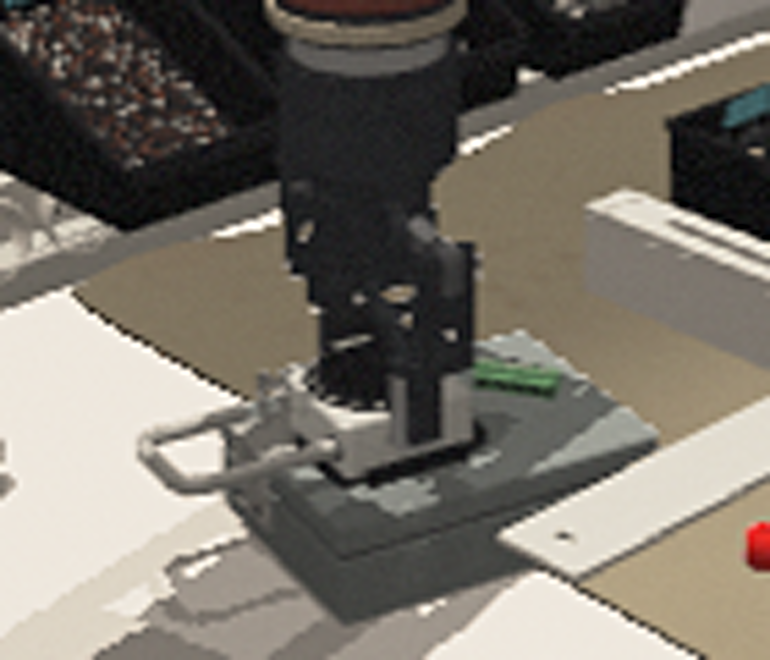

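View pics/w16.png

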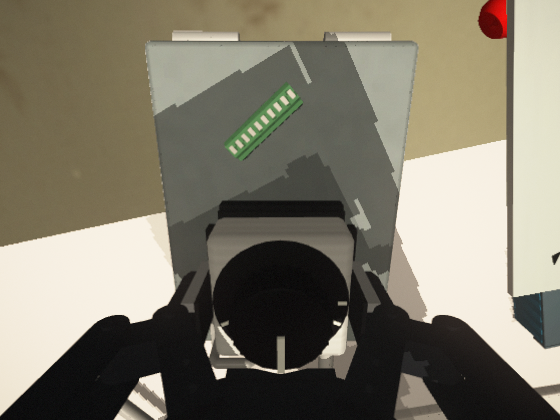

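The lock is held by its sides (gap 62.5 mm). Lift straight up slowly, 16 cm in total.

move_arm([
  [0,0,-0.5,0,0,0,1],
  [0,0,-0.7,0,0,0,1],
  [0,0,-0.9,0,0,0,1],
  [0,0,-0.9,0,0,0,1],
  [0,0,-1,0,0,0,1],
  [0,0,-1,0,0,0,1],
  [0,0,-1,0,0,0,1],
  [0,0,-1,0,0,0,1],
  [0,0,-1,0,0,0,1],
  [0,0,-1,0,0,0,1],
])

```text
time_s: 19.45
tcp_pos: [0.5865, 0.0477, 0.1462]
tool_rot: [-0.0, 0.97, -0.245, 0.0]
ft_force: [0.3, -0.4, -2.7]
finger_gap: 0.0625
```

move_arm([
  [0,0,-1,0,0,0,1],
  [0,0,-1,0,0,0,1],
  [0,0,-1,0,0,0,1],
  [0,0,-1,0,0,0,1],
  [0,0,-1,0,0,0,1],
  [0,0,-1,0,0,0,1],
  [0,0,-0.7,0,0,0,1],
  [0,0,-0.4,0,0,0,1],
  [0,0,0,0,0,0,1],
  [0,0,0,0,0,0,1],
])

```text
time_s: 20.45
tcp_pos: [0.5862, 0.0477, 0.2159]
tool_rot: [0.0, 0.97, -0.245, -0.0]
ft_force: [0.6, 0.7, -3.1]
finger_gap: 0.0629
```

```bash
python3 look.py w17
python3 - <<'E'
from h import *
s=Cam("scene"); cv2.imwrite("pics/s17.png",s.im); crop(s.im,160,70,340,250,4,"pics/s17z.png")
t=Cam("top"); cv2.imwrite("pics/t17.png",t.im)
E
```

```text
{'time_s': 20.55, 'tcp_pos': [0.586, 0.0477, 0.2156], 'tool_rot': [0.0001, 0.9696, -0.2446, -0.0006], 'ft_force': [0.3722, -0.4247, -2.4899], 'torque': [0.0321, -0.0509, 0.0204], 'finger_gap': 0.0628} q6 2.012
```

View pics/s17z.png

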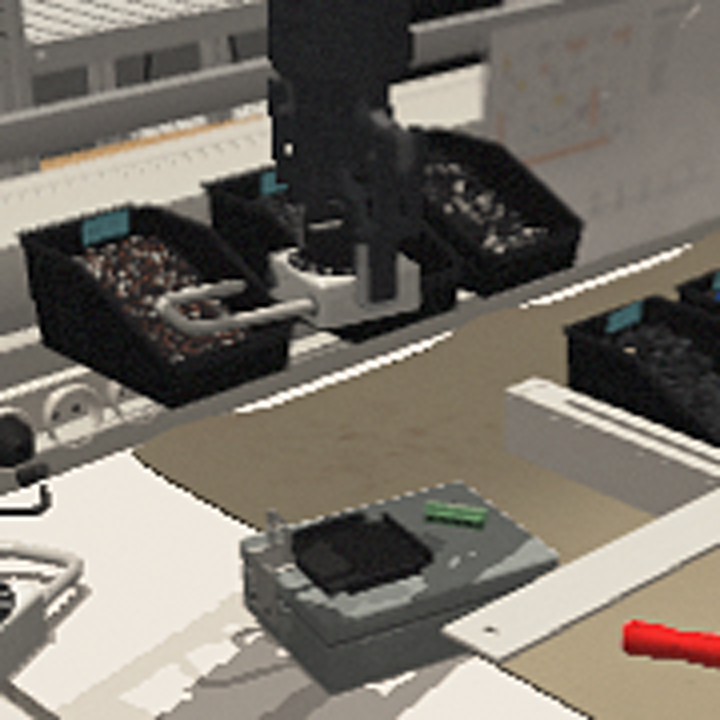

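View pics/w17.png

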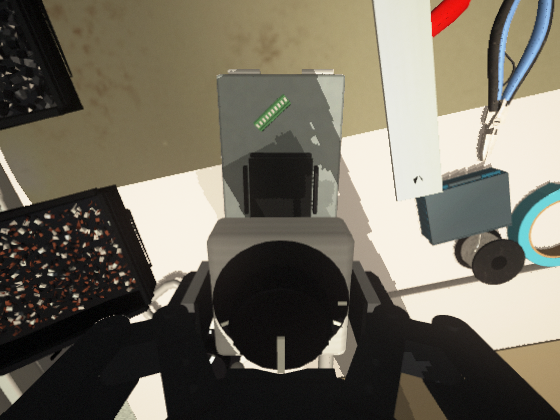

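View pics/t17.png

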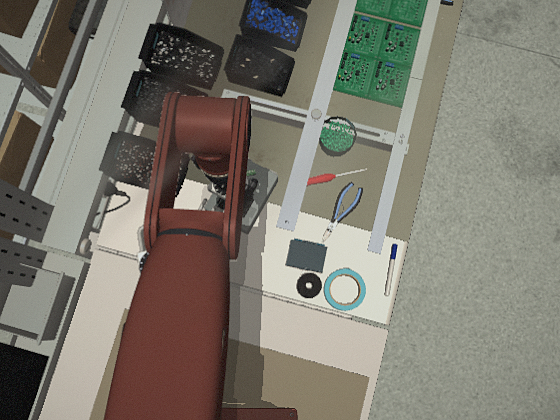

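The lock is held level, its underside about 0.21 m above the bench, shackle out. Nothing on the bench has moved. Settle briefly and hand in.

move_arm([
  [0,0,0,0,0,0,1],
  [0,0,0,0,0,0,1],
  [0,0,0,0,0,0,1],
  [0,0,0,0,0,0,1],
  [0,0,0,0,0,0,1],
])

```text
time_s: 21.2
tcp_pos: [0.5864, 0.0477, 0.2163]
tool_rot: [0.0, 0.97, -0.245, 0.0]
ft_force: [-0.4, -0.3, -2.7]
finger_gap: 0.0631
```

```bash
python3 -c "
from station import manip
print(manip.sign_off()); s=manip.state(); print(s['time_s'],s['tcp_pos'],s['finger_gap'],s['ft_force'])"
```

```text
the job is handed in; nothing more can be done
None
the job is handed in; nothing more can be done
```

The job is handed in at about 21 s of the 53 s allowed, with the lock held open, dial up, well above the case. The hand-in gave no verdict, so whether it passed is not confirmed.

1. **Clockwise stop:** I gripped the dial on click 1 and turned it clockwise until the wrist felt 0.68 N m. The pointer had not slipped between the jaws. The lock twisted slightly within its cradle clearance.
2. **Third click:** I turned back counter-clockwise and released the dial. The wrist picture showed the pointer straight to the shackle.
3. **Shackle:** I gripped the bar and pulled 27 mm. The camera put the shackle about 23.4 mm out, with the short leg clear of the staple.
4. **Lift and present:** I took the lock by its sides at 60 N and raised it 160 mm. Its underside ended about 160 mm above the lid, level, with the full weight of about 2.7 N on the wrist and a steady finger gap of 63 mm.

By eye, the last top and wrist pictures showed the bench tools where they started. The camera fits disagreed by about 2–3 mm, which did not affect any of the grasps.

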